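# Press a face cap home on a lock cylinder with the treadle press

## Robot

A 6-joint arm with a two-finger parallel gripper is mounted at the origin on a cart in front of the work surface, level with it; the furniture and walls round the work are solid. World frame = base frame: x ahead of the robot, y to its left, z up, the work surface at z = 0. Lengths are in m, angles in rad, forces in N, time in s.
With the tool pointing down it reaches from about 0.35 to 0.975 m from the base axis. Payload 4.9 kg.
Tool frame: the origin (TCP) lies midway between the tips of the shut fingers; the grasp point (between the pads) lies 19 mm behind it (ctrl.hold_point_z is the distance from the TCP to the grasp point, in m); z points along the fingers, y is the line along which they close (so a half turn about z gives the same grasp; the last joint's range is limited). The gripper opens to 85 mm and grips with 20 to 120 N. Pads are 22 mm wide; open, the fingers measure 114 mm over their backs; the gripper's body (76 mm by 85 mm) begins 54 mm behind the grasp point. The pads swing forward as they close: fully open they stand 13 mm farther back than shut.
Start: joints at [-1.339, 0.053, 1.613, -0, 1.476, -0.119], TCP at [0.215, -0.587, 0.231] pointing down, gripper open.
Joint ranges: [-3.01, 3.01], [-1.01, 2.22], [0.06, 2.58], [-1.02, 4.17], [0.09, 2.62], [-3.14, 3.14]. Speed limits (rad/s): [2.57, 2.57, 3.14, 3.14, 3.14, 3.14].

## Interface

Orientations are given as a rotation vector (axis times angle).
In Python, from station import status, viewer, finish_job, ctrl gives the robot as it stands.
- The arm moves only by the shell command python3 -m jog 'ROWS' [FORCE]. ROWS is JSON, a list of rows, each a list of 7 numbers: the turn, a rotation vector about the tool's x, y, z each as a share of 5 degrees, from -1 to 1, then the shift along the tool's x, y, z each as a share of 30 mm, from -1 to 1, then the opening, from -1 (shut) to 1 (fully open). A call has 1 to 5 rows; each row shifts and turns the commanded pose from where the row before left it, along the tool's axes as they then stand; what a row does not reach is not made up. A row lasts 1/8 s, in which the tool goes at most 62.5 mm and 10.7 degrees, less where a joint would pass 70% of its speed; a pose out of reach is approached as far as the arm can. A call with a number of a shift or a turn outside -1 to 1 is refused whole. A call with a gripper value outside its range is refused whole. The fingers move at their own pace and stop on an object; FORCE is the grip in N (left out, the last holds). Time passes only in rows, so rows that do not move let the fingers close. It gives the time, the measured TCP pose, the force, the opening and the grip force at its end, in the units of the state.
- status.get_obs(): the state, without advancing time (a new reading comes with each control period).
- viewer.get_image(name): name is "scene" or "top" or "wrist"; returns a dict with "img" (480x640x3 uint8, red, green, blue), "fovy" (degrees; the focal length in pixels is half the picture's height over the tangent of half this angle, whatever the lens; pixels are square), "cx", "cy" (the principal point, pixels), "rvec" (rotation vector, rad) and "tvec" (3), from world to camera coordinates, as OpenCV has them. Camera axes: x right, y down, z forward; pixel columns grow to the right and rows downward; lengths in m; the calibration is good to about 2 mm. A picture is of the moment at which its call begins. There is no depth.
- finish_job(): hands the job in; it is judged then, once.
The state is a dict: "t": time; "q": joint angles; "dq": joint speeds; "effort": joint torques, N m; "tool_pos": TCP position; "tool_rot": TCP orientation; "contact_force": force on the tool from outside, world axes, zero at the start; "wrist_torque": the same for the moment, N m; "opening": finger opening in m; "grip_force": force on a finger pad.
Only numpy, scipy, OpenCV 4.12 (cv2) and the standard library are available. Lean on these libraries where they do the work, as an engineer would, in place of code of your own. Each camera call takes 0.05 s, during which the arm holds its last target. There are 200 camera calls.

## Task

One lock cylinder still has its steel face cap standing proud. Stand that cylinder on the press table against the V-stop under the ram and let go, push the press's pedal right down to its stop so that the ram drives the cap fully home, and let the pedal come up. Then stand the capped cylinder upright in the tray with the two finished ones, leaving the other cylinders and the oil bottle undisturbed.

Things in the scene. Friction and masses are not known exactly. Their poses are not given: they have to be found in the camera images.
- press: grey C-frame press, fixed; origin on the bench under the ram axis, +x from pedal to column, z up. mm: base x-70..110 y+-50, table x-37..45 y+-48, top z76; column x58..102 y+-22; head x-10..102 y+-22 from z210 to 310; guide bush r13.5 z196..258. Ram foot 26 wide, 57 above the table (32 when pressed): with no room straight above, reach in leaning 40-45 deg back to the pedal side
- nest (a point): point on the press table's top, on the ram axis: where the centre of a cylinder's underside is when it rests in the V-stop; axes as press. The V-stop is two bars 10 mm high at 45 degrees behind this point (x 7 to 23 mm, y -22 to 22 mm), open towards the pedal
- pedal (a joint): the press's treadle pedal, a sprung hinge: 0 = up (rest), 0.32 rad = down on its stop; springs back by itself. It takes about 6 N at first and up to about 20 N with a cap under the ram. Hinge axis along press y, at x 10, z 44 mm in the press frame
- pedal_pad (a point): centre of the top of the pedal's ribbed black tread (58 x 84 mm), moves with it. Pedal up: 137 mm in front (-x) of the ram axis, 108 mm above the bench, rising 0.32 rad towards its free end. Pedal down: level, 150 mm in front, 58 mm above the bench. A toe plate stands 6 mm above the tread at its rear edge
- job_cylinder: lock cylinder to be capped: brass, round, 33 mm across, 31 mm high, upright; origin at the centre of its underside, z along its axis. Its steel face cap (34 mm across) is only started: top 38 mm above the underside, 32.5 mm when home. Grip it round the flange and lower cap, 10 to 35 mm up
- face_cap (a joint): how far the face cap of the job cylinder has been driven: 0 to 0.0015 m = just started (6 mm proud), 0.006 m = fully home; tight fit, about 15 N
- bare_cylinder: the same lock cylinder without any cap, 31 mm high, 33 mm across, in the supply tray; stays there; origin at the centre of its underside
- oil_bottle: white bottle 44 mm across, 136 mm high, standing in the supply tray; stays there; origin at the centre of its underside
- supply_tray: low plain metal tray, fixed, 150 (its x) x 200 (its y) x 10 mm, walls and floor 2.5 mm; holds the job cylinder, the bare cylinder and the oil bottle; origin at the centre of its underside
- done_tray: the same kind of tray with the two finished cylinders; the capped cylinder goes here; origin at the centre of its underside, inner floor 2.5 mm up, 145 x 195 mm inside
- finished_1: finished lock cylinder with its cap home, 33 mm across, 32.5 mm high, standing in the done tray; origin at the centre of its underside
- finished_2: the other finished lock cylinder, same size, standing in the done tray; origin at the centre of its underside
- bench_vise: small green bench vise, an obstacle, fixed at the front left of the bench: within 85 mm of its origin (centre of its foot, on the bench) and 93 mm high
- key_cutter: grey key cutting machine, an obstacle, fixed at the right of the bench; origin at the centre of its foot. Its nearest part is a four-armed handle about 160 mm in front (-x) and 180 mm to the left (+y) of its origin, 150 mm above the bench, arms 75 mm long

How it is judged:
By the outcome, as a careful person would: the job done as asked, in the order asked, and still so for the second after the job is handed in, with the robot touching nothing.
It also fails if it takes over 61 s, if anything falls off the work surface, if the arm or the gripper's body presses on something with over 40 N, if the wrist force passes 120 N, or if a joint passes its speed limit or range.

## Working session

There is one attempt and no reset: what is moved stays moved. The work goes in short steps, Python scripts to look and compute and a shell command to move; the robot and the scene stay as the last step left them, time stands still between calls to the robot, and variables do not carry over. Pictures are saved under pics/ and viewed, at most 10 in all, crops included, and the job is handed in when it is done.

```bash
ls; mkdir -p pics; cat > h.py <<'E'
import numpy as np,cv2
from station import status,viewer,ctrl
from scipy.spatial.transform import Rotation as R
def snap(n,f):
    d=viewer.get_image(n); cv2.imwrite(f'pics/{f}.png',cv2.cvtColor(d['img'],cv2.COLOR_RGB2BGR)); np.savez(f'pics/{f}.npz',**d); return d
def load(f): return dict(np.load(f'pics/{f}.npz'))
def K(d):
    h=d['img'].shape[0]; F=h/2/np.tan(np.radians(d['fovy'])/2); return np.array([[F,0,d['cx']],[0,F,d['cy']],[0,0,1]],float)
def ray(d,uv,z):
    Rm=cv2.Rodrigues(np.array(d['rvec'],float))[0]; t=np.array(d['tvec'],float).ravel()
    c=-Rm.T@t; v=Rm.T@np.linalg.solve(K(d),[uv[0],uv[1],1.]); return c+v*(z-c[2])/v[2]
def proj(d,p):
    return cv2.projectPoints(np.atleast_2d(np.array(p,float)),np.array(d['rvec'],float),np.array(d['tvec'],float),K(d),None)[0].reshape(-1,2)
E
python3 - <<'E'
from h import *
print(status.get_obs(),ctrl.hold_point_z)
for n in('top','scene'):
    d=snap(n,n+'0'); print(n,d['fovy'],d['rvec'],d['tvec'],d['cx'],d['cy'])
E
```

```text
pics
{'t': 0.0, 'q': array([-1.33904357e+00,  5.33946447e-02,  1.61431226e+00, -2.40181914e-06,
        1.47601393e+00, -1.18987191e-01]), 'dq': array([-0.00101207, -0.00263235, -0.00057174, -0.00095299, -0.00028172,
        0.00100194]), 'effort': array([-8.44649130e-04, -3.93682659e+01, -3.70179677e+01, -1.46941870e-04,
        7.22139506e-03, -8.47683577e-07]), 'tool_pos': array([ 0.21460586, -0.58632396,  0.2300287 ]), 'tool_rot': array([-3.09131494e+00, -5.47751030e-01,  1.92003672e-04]), 'contact_force': array([ 0.23406634,  0.53567336, -0.19835648]), 'wrist_torque': array([-0.01945695,  0.04567398,  0.01961198]), 'grip_force': 0.0, 'opening': 0.08537267785025805} 0.0187
top 52.56197092420534 [ 2.06519787 -1.86423506  0.40103158] [-0.09312438  0.48131859  1.41267904] 316.1685223465116 237.26179343247003
scene 53.8740484378228 [ 0.72980778 -2.64433136  1.06640145] [0.4155268  0.28159693 1.07893681] 312.33315773090465 232.53888224683104
```

View pics/top0.png

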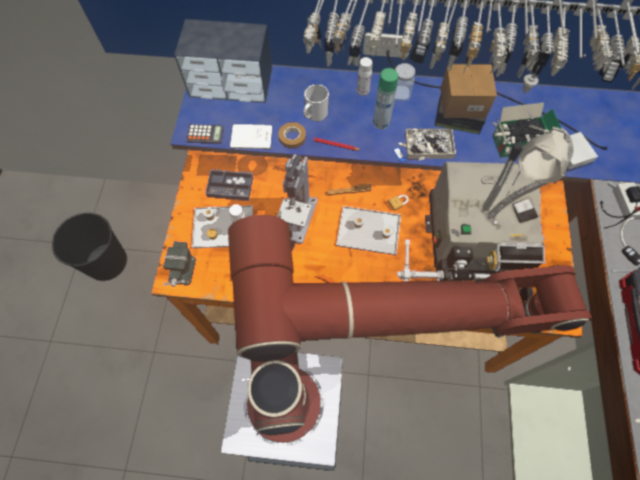

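View pics/scene0.png

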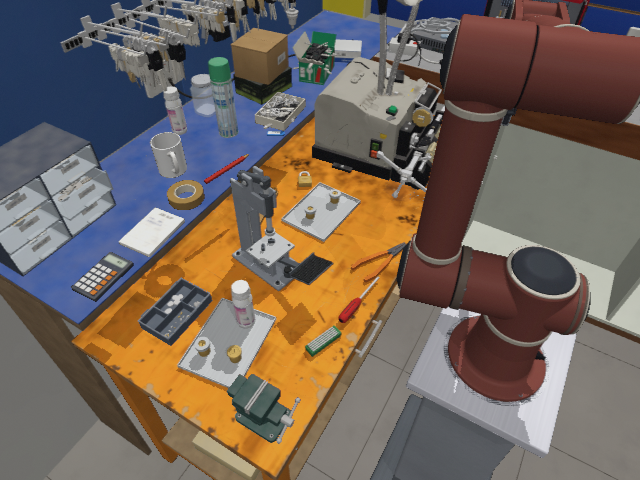

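Both views show the supply tray on the left (scene ~(225,340)), the press in the middle (~(265,245)), the done tray on the right (~(320,210)) and the vise at front left. I need to zoom in.

```bash
python3 - <<'E'
import cv2,numpy as np
s=cv2.imread('pics/scene0.png');t=cv2.imread('pics/top0.png')
a=cv2.resize(s[155:395,170:370],None,fx=2.5,fy=2.5,interpolation=cv2.INTER_CUBIC)
b=cv2.resize(t[150:270,185:305],None,fx=2.5,fy=2.5,interpolation=cv2.INTER_CUBIC)
c=cv2.resize(t[150:270,290:410],None,fx=2.5,fy=2.5,interpolation=cv2.INTER_CUBIC)
cv2.imwrite('pics/c1.png',np.hstack([a,np.vstack([b,c])]))
E
```

```text
(no output)
```

View pics/c1.png

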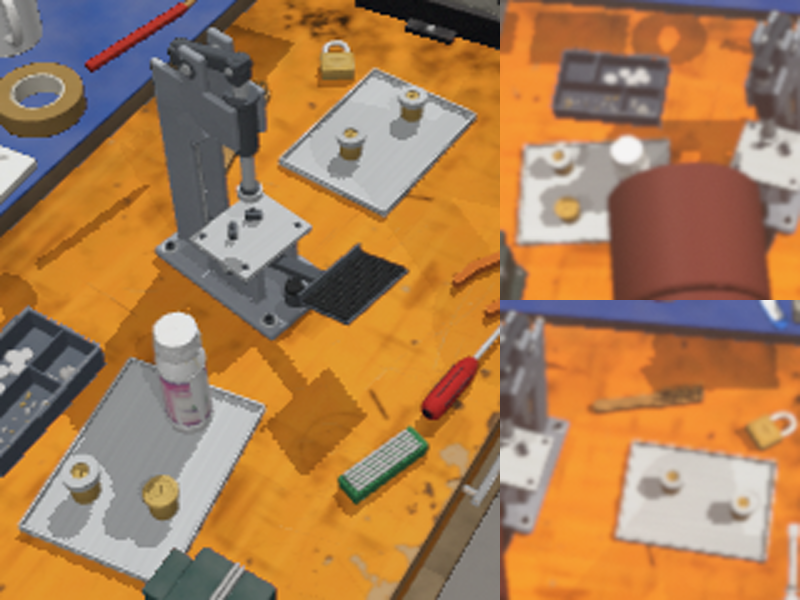

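Picture: the job cylinder (white proud cap) is at scene px ~(203,344), the bare one at (234,353), and the bottle in the tray's far right. The press table corners and done tray corners are clearly visible. Next I fit poses.

```bash
cat >> h.py <<'E'
from scipy.optimize import least_squares
def fit(d,pts,px,x0):
    pts=np.array(pts,float);px=np.array(px,float)
    def f(p):
        c,s=np.cos(p[2]),np.sin(p[2]); q=pts.copy(); q[:,0]=p[0]+c*pts[:,0]-s*pts[:,1]; q[:,1]=p[1]+s*pts[:,0]+c*pts[:,1]
        return (proj(d,q)-px).ravel()
    r=least_squares(f,x0); return r.x,np.round(r.fun.reshape(-1,2),1)
E
python3 - <<'E'
from h import *
d=load('scene0'); S=lambda u,v:(170+u/2.5-.3,155+v/2.5-.3)
m=1e-3
print('cam',-cv2.Rodrigues(d['rvec'])[0].T@d['tvec'])
tr=np.array([[75,100,10],[75,-100,10],[-75,-100,10],[-75,100,10]])*m
print('done raw',[np.round(ray(d,S(*p),.01),3) for p in [(280,162),(376,70),(475,117),(384,213)]])
print('done',fit(d,tr,[S(280,162),S(376,70),S(475,117),S(384,213)],[.7,-.2,0]))
print('sup raw',[np.round(ray(d,S(*p),.01),3) for p in [(22,527),(135,360),(264,405)]])
print('sup',fit(d,tr[:3],[S(22,527),S(135,360),S(264,405)],[.7,.3,0]))
pp=np.array([[-37,48,76],[-37,-48,76],[45,48,76],[-70,50,12],[110,50,12]])*m
px=[S(246,275),S(312,232),S(190,238),S(272,328),S(157,243)]
print('press raw',[np.round(ray(d,q,p[2]),3) for p,q in zip(pp,px)])
print('press',fit(d,pp[:3],px[:3],[.7,.0,0]))
for n,p,z in [('job',(82,467),.0405),('bare',(160,488),.0335),('f1',(350,136),.035),('f2',(411,97),.035),('bottle',(176,323),.1385)]: print(n,np.round(ray(d,S(*p),z),3))
e=load('top0');T=lambda u,v:(185+(u-500)/2.5-.3,150+v/2.5-.3);U=lambda u,v:(290+(u-500)/2.5-.3,150+(v-300)/2.5-.3)
for n,p,z in [('job',T(561,157),.0405),('bare',T(566,208),.0335),('bottle',T(628,150),.1385),('f1',U(672,480),.035),('f2',U(742,503),.035)]: print(n,np.round(ray(e,p,z),3))
E
```

```text
cam [0.07785793 0.6817583  0.97221796]
done raw [array([ 0.655, -0.114,  0.01 ]), array([ 0.643, -0.314,  0.01 ]), array([ 0.496, -0.299,  0.01 ]), array([ 0.511, -0.105,  0.01 ])]
done (array([ 0.57655664, -0.20825459, -0.07307141]), array([[-0.9, -0.5],
       [-0.4, -0.1],
       [ 1. , -0.5],
       [ 0.3,  0.8]]))
sup raw [array([0.597, 0.391, 0.01 ]), array([0.624, 0.196, 0.01 ]), array([0.484, 0.174, 0.01 ])]
sup (array([0.53896356, 0.28238356, 0.15386326]), array([[-0.7,  0.4],
       [-1.1, -0.9],
       [ 1.8,  0.2]]))
press raw [array([0.557, 0.091, 0.076]), array([0.531, 0.009, 0.076]), array([0.634, 0.08 , 0.076]), array([0.528, 0.094, 0.012]), array([0.7  , 0.061, 0.012])]
press (array([ 0.5797768 ,  0.04219331, -0.23270405]), array([[-0.7,  1.9],
       [ 0.7, -1.5],
       [ 0. , -0.6]]))
job [0.574 0.328 0.04 ]
bare [0.505 0.307 0.033]
f1 [ 0.595 -0.17   0.035]
f2 [ 0.567 -0.266  0.035]
bottle [0.545 0.21  0.138]
job [0.574 0.328 0.04 ]
bare [0.503 0.309 0.034]
bottle [0.543 0.215 0.139]
f1 [ 0.592 -0.174  0.035]
f2 [ 0.567 -0.268  0.035]
```

Both cameras agree within 4 mm, and heights and sizes are plausible. The press yaw still needs refining. I'll check the obstacles and lay out the approach for the pick.

```bash
cat >> h.py <<'E'
def pose(head,tilt):  # rotation matrix: tool z leaning `tilt` towards heading
    h=np.array([np.cos(head),np.sin(head),0]);d=np.array([0,0,-1.])
    z=np.cos(tilt)*d+np.sin(tilt)*h; x=np.cos(tilt)*h-np.sin(tilt)*d; return np.c_[x,np.cross(z,x),z]
def delta(p,Rt=None,R0=None,p0=None):  # shift and turn to go, in tool axes and row units
    o=status.get_obs(); R0=R.from_rotvec(o['tool_rot']).as_matrix() if R0 is None else R0; p0=o['tool_pos'] if p0 is None else np.array(p0)
    w=np.zeros(3) if Rt is None else R.from_matrix(R0.T@Rt).as_rotvec(degrees=True)/5
    return np.round(w,2),np.round(R0.T@(np.array(p)-p0)/.03,2)
E
python3 - <<'E'
from h import *
d=load('scene0')
print('vise',ray(d,(255,405),.04),ray(d,(300,405),.05),'handle',ray(d,(408,180),.15))
o=status.get_obs();R0=R.from_rotvec(o['tool_rot']).as_matrix();print(R0.round(3))
a=o['tool_pos'];b=[.26,-.32,.24];c=[.42,0,.24];e=[.47,.22,.24]
print(delta(b),delta(c,p0=b),delta(e,p0=c))
Rt=pose(np.radians(20),np.radians(45)); job=np.array([.574,.328,.0025])
h=np.array([np.cos(np.radians(20)),np.sin(np.radians(20)),0])
g=job+.0125*h+[0,0,.0155]; pre=g-.12*Rt[:,2]; print('g',g,'pre',pre,delta(pre,Rt,p0=e),delta(g,R0=Rt,p0=pre))
E
```

```text
vise [0.38825705 0.38704781 0.04      ] [0.30746911 0.34392526 0.05      ] handle [ 0.36201622 -0.30072476  0.15      ]
[[ 0.939  0.344 -0.   ]
 [ 0.344 -0.939  0.002]
 [ 0.    -0.002 -1.   ]]
(array([0., 0., 0.]), array([ 4.47, -7.82, -0.31])) (array([0., 0., 0.]), array([ 8.67, -8.18,  0.02])) (array([0., 0., 0.]), array([ 4.09, -6.31,  0.01]))
g [0.58574616 0.33227525 0.018     ] pre [0.50601059 0.30325388 0.10285281] (array([-0.03,  9.  ,  0.01]), array([ 2.08, -2.19,  4.58])) (array([0., 0., 0.]), array([0., 0., 4.]))
```

```bash
python3 -m jog '[[0,0,0,0.77,-0.9,-1,1],[0,0,0,0.77,-0.9,-1,1],[0,0,0,0.77,-0.9,-1,1],[0,0,0,0.77,-0.95,-1,1],[0,0,0,0.77,-0.95,0,1]]'; python3 -m jog '[[0,0,0,0.77,-0.95,0,1],[0,0,0,0.77,-0.95,0,1],[0,0,0,0.77,-0.95,0,1],[0,0,0,0.77,-0.95,0,1],[0,0,0,0.77,-0.95,0,1]]'; python3 -m jog '[[0,0,0,0.77,-0.95,0,1],[0,0,0,0.77,-0.95,0,1],[0,0,0,0.77,-0.95,0,1],[0,0,0,0.77,-0.95,0,1],[0,0,0,0.77,-0.95,0,1]]'; python3 -m jog '[[0,0,0,0.77,-0.95,0,1],[0,0,0,0.77,-0.95,0,1],[0,0,0,0.7,-0.95,0.5,1],[0,0,0,0.7,-0.95,0.5,1],[0,0,0,0.7,-0.95,0.5,1]]'; python3 - <<'E'
from h import *
snap('wrist','w1'); snap('scene','s1')
E
```

```text
t: 0.72
tool_pos: [0.2765, -0.4173, 0.3544]
tool_rot: [3.089, 0.547, 0.002]
contact_force: [0.3, -0.1, -1.6]
opening: 0.0853
grip_force: 0.0
t: 1.35
tool_pos: [0.3354, -0.2428, 0.3508]
tool_rot: [-3.093, -0.548, 0.0]
contact_force: [0.4, 1.6, -1.0]
opening: 0.0852
grip_force: 0.0
t: 1.98
tool_pos: [0.3948, -0.0693, 0.3508]
tool_rot: [-3.093, -0.548, 0.001]
contact_force: [1.3, -1.0, -0.8]
opening: 0.0857
grip_force: 0.0
t: 2.6
tool_pos: [0.4483, 0.102, 0.3054]
tool_rot: [-3.093, -0.549, 0.001]
contact_force: [-0.4, -0.3, 0.2]
opening: 0.0855
grip_force: 0.0
```

View pics/w1.png

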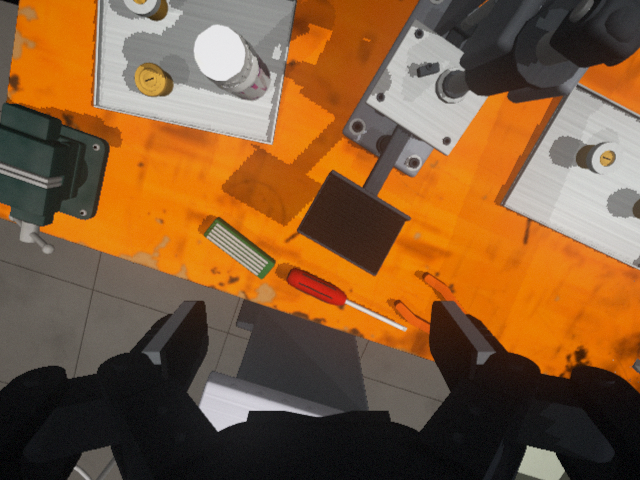

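The wrist view shows the press table corners at (412,22), (363,97) and (447,155), and the pedal tread corners at (333,170), (410,216), (375,275) and (298,230). The bare cylinder top is at (153,79) and the job cylinder top edge is at (143,5). The finished_1 top is at (603,157).

```bash
python3 - <<'E'
from h import *
d=load('w1');m=1e-3
pp=np.array([[45,48,76],[-37,48,76],[-37,-48,76],[-164.5,42,117],[-164.5,-42,117],[-109.5,-42,103],[-109.5,42,103]])*m
px=[(412,22),(363,97),(447,155),(298,230),(375,275),(410,216),(333,170)]
x,r=fit(d,pp,px,[.58,.04,-.2]);print(x,r.tolist())
x2,r2=fit(d,pp[:3],px[:3],[.58,.04,-.2]);print('table only',x2,r2.tolist())
print('bare',ray(d,(153,79),.0335),'f1',ray(d,(603,157),.035),'job',ray(d,(145,2),.0405),'bottle',ray(d,(222,52),.1385))
# pedal/table predicted in scene with both
for x in (x,x2):
  c,s=np.cos(x[2]),np.sin(x[2]); q=np.array([[x[0]+c*a-s*b,x[1]+s*a+c*b,z] for a,b,z in pp]); 
  e=load('scene0'); print(((proj(e,q)-[170,155]+.3)*2.5).round(0).tolist())
o=status.get_obs(); print(o['tool_pos']); Rt=pose(np.radians(20),np.radians(45)); job=np.array([.574,.328,.0025])
h=np.array([np.cos(np.radians(20)),np.sin(np.radians(20)),0])
g=job+.0125*h+[0,0,.0155]; pre=g-.12*Rt[:,2];print(delta(pre,Rt)); print((pre-o['tool_pos']).round(3))
E
```

```text
[ 0.58410884  0.04202689 -0.1841797 ] [[2.0, -6.5], [0.9, 3.6], [0.4, -0.7], [1.4, -1.7], [1.7, -2.4], [-3.6, 4.2], [-2.8, 4.3]]
table only [ 0.5824766   0.04248846 -0.19295202] [[1.4, -4.9], [-0.2, 4.5], [-1.3, 1.0]]
bare [0.50644569 0.3035425  0.0335    ] f1 [ 0.59704645 -0.17080702  0.035     ] job [0.57089481 0.32354301 0.0405    ] bottle [0.5442377  0.21405069 0.1385    ]
[[187.0, 237.0], [244.0, 278.0], [310.0, 224.0], [344.0, 317.0], [403.0, 264.0], [359.0, 245.0], [300.0, 295.0]]
[[188.0, 238.0], [244.0, 279.0], [311.0, 226.0], [344.0, 318.0], [403.0, 266.0], [360.0, 247.0], [301.0, 297.0]]
[0.44745735 0.10296624 0.30334303]
(array([-0.05,  9.05,  0.05]), array([ 4.18, -5.57,  6.68]))
[ 0.059  0.2   -0.2  ]
```

```bash
python3 -m jog '[[0,1,0,0,-0.6,0,1],[0,1,0,0,-0.6,0,1],[0,1,0,0,-0.6,0,1],[0,1,0,0,-0.6,0,1],[0,1,0,0,-0.6,0,1]]'; python3 -m jog '[[0,1,0,0,-0.65,0,1],[0,1,0,0,-0.65,0,1],[0,1,0,0,-0.65,0,1],[0,1,0,0,-0.65,0,1],[0,0,0,0,0,0,1]]'; python3 - <<'E'
from h import *
Rt=pose(np.radians(20),np.radians(45)); job=np.array([.573,.327,.0025])
h=np.array([np.cos(np.radians(20)),np.sin(np.radians(20)),0])
g=job+.0125*h+[0,0,.0155]; pre=g-.12*Rt[:,2];print(delta(pre,Rt))
E
```

```text
t: 3.32
tool_pos: [0.4173, 0.185, 0.3067]
tool_rot: [-2.949, -0.521, -0.659]
contact_force: [0.9, 0.6, -0.5]
opening: 0.0856
grip_force: 0.0
t: 3.95
tool_pos: [0.3895, 0.2587, 0.305]
tool_rot: [-2.743, -0.49, -1.134]
contact_force: [-0.0, -0.1, -0.3]
opening: 0.0853
grip_force: 0.0
(array([-0.02,  0.02,  0.04]), array([-1.84, -0.04,  7.68]))
```

```bash
python3 -m jog '[[0,0,0,-0.23,0,0.96,1],[0,0,0,-0.23,0,0.96,1],[0,0,0,-0.23,0,0.96,1],[0,0,0,-0.23,0,0.96,1],[0,0,0,-0.23,0,0.96,1]]'; python3 -m jog '[[0,0,0,-0.23,0,0.96,1],[0,0,0,-0.23,0,0.96,1],[0,0,0,-0.23,0,0.96,1],[0,0,0,0,0,0,1]]'; python3 - <<'E'
from h import *
d=snap('wrist','w2'); print(status.get_obs()['tool_pos'])
print(proj(d,[[.573,.327,.0405],[.505,.306,.0335],[.573,.327,.0025]]))
E
```

```text
t: 4.58
tool_pos: [0.465, 0.2841, 0.18]
tool_rot: [-2.744, -0.484, -1.136]
contact_force: [-0.6, -0.4, -0.6]
opening: 0.0854
grip_force: 0.0
t: 5.08
tool_pos: [0.5072, 0.2992, 0.1014]
tool_rot: [-2.749, -0.485, -1.129]
contact_force: [0.2, -0.5, -0.5]
opening: 0.0852
grip_force: 0.0
[0.507535   0.29980353 0.10333406]
[[312.41453761 231.97195338]
 [305.58959351 344.5212555 ]
 [313.03163098 257.83650753]]
```

View pics/w2.png

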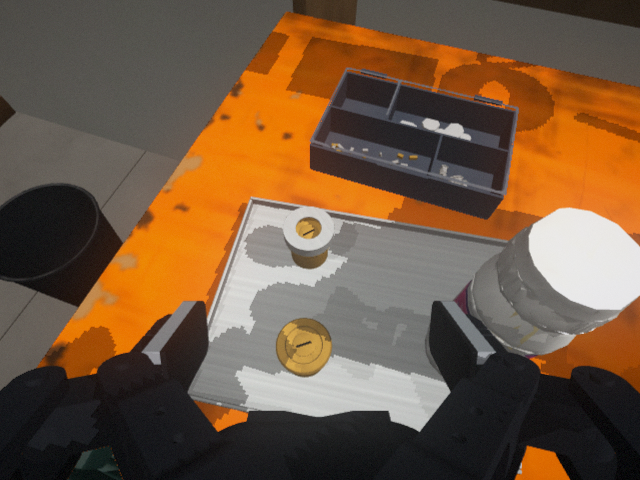

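The job cap's top is centred at (308,229), against a prediction of (312,232). The bare cylinder's top is at (304,346), and the approach lane is clear of the bottle.

```bash
python3 - <<'E'
from h import *
d=load('w2'); j=ray(d,(308,229),.0405); b=ray(d,(304,343),.0335);print(j,b)
Rt=pose(np.radians(20),np.radians(45)); 
h=np.array([np.cos(np.radians(20)),np.sin(np.radians(20)),0])
g=np.r_[j[:2],.0025]+.0125*h+[0,0,.0155]; print(g,delta(g,Rt))
E
```

```text
[0.57412243 0.33050296 0.0405    ] [0.50550011 0.30717442 0.0335    ]
[0.58586859 0.33477821 0.018     ] (array([0.01, 0.04, 0.01]), array([ 0.02, -0.21,  4.03]))
```

```bash
python3 -m jog '[[0,0,0,0,-0.1,0.8,1],[0,0,0,0,-0.1,0.9,1],[0,0,0,0,0,0.9,1],[0,0,0,0,0,0.8,1],[0,0,0,0,0,0.6,1]]' ; python3 -m jog '[[0,0,0,0,0,0,1],[0,0,0,0,0,0,1]]'; python3 - <<'E'
from h import *
print(delta([.58587,.33478,.018],pose(np.radians(20),np.radians(45))))
E
```

```text
t: 5.75
tool_pos: [0.5866, 0.3359, 0.0214]
tool_rot: [-2.742, -0.485, -1.14]
contact_force: [-0.0, -0.5, -0.4]
opening: 0.0855
grip_force: 0.0
t: 6.0
tool_pos: [0.5852, 0.3358, 0.0213]
tool_rot: [-2.741, -0.485, -1.139]
contact_force: [0.5, -0.8, 0.0]
opening: 0.0854
grip_force: 0.0
(array([-0.01, -0.02,  0.01]), array([-0.07,  0.04,  0.08]))
```

```bash
python3 -m jog '[[0,0,0,-0.07,0.04,0.08,1],[0,0,0,0,0,0,-1],[0,0,0,0,0,0,-1],[0,0,0,0,0,0,-1],[0,0,0,0,0,0,-1]]' 40; python3 -m jog '[[0,0,0,0,0,0,-1],[0,0,0,0,0,0,-1],[0,0,0,0,0,0,-1]]'
```

```text
t: 6.62
tool_pos: [0.5854, 0.3349, 0.0166]
tool_rot: [-2.742, -0.486, -1.136]
contact_force: [-0.6, 0.0, 1.9]
opening: 0.0317
grip_force: 39.8
t: 7.0
tool_pos: [0.5854, 0.3349, 0.0166]
tool_rot: [-2.742, -0.486, -1.137]
contact_force: [-3.0, 0.3, 4.1]
opening: 0.0322
grip_force: 39.9
```

```bash
python3 -m jog '[[0,0,0,0.3,0,-0.3,-1],[0,0,0,0.7,0,-0.7,-1],[0,0,0,0.7,0,-0.7,-1],[0,0,0,0.7,0,-0.7,-1],[0,0,0,0.7,0,-0.7,-1]]'; python3 -m jog '[[0,0,0,0.7,0,-0.7,-1],[0,0,0,0.7,0,-0.7,-1],[0,0,0,0.7,0,-0.7,-1],[0,0,0,0,0,0,-1]]'; python3 - <<'E'
from h import *
print(status.get_obs()['contact_force'])
ps=-.188; N=np.array([.583,.042,.076]); h=np.array([np.cos(ps),np.sin(ps),0]); Rt=pose(ps,np.radians(45))
A=N+(.0121-.06)*h+[0,0,.0141+.12]; print(A,delta(A,Rt),(A-status.get_obs()['tool_pos']).round(3))
E
```

```text
t: 7.62
tool_pos: [0.5844, 0.3344, 0.1473]
tool_rot: [-2.744, -0.486, -1.133]
contact_force: [1.0, 0.4, -1.2]
opening: 0.0318
grip_force: 39.8
t: 8.12
tool_pos: [0.5863, 0.3353, 0.2402]
tool_rot: [-2.739, -0.485, -1.142]
contact_force: [0.2, 0.6, -1.6]
opening: 0.0319
grip_force: 39.8
[ 0.24948739  0.59840245 -1.63151473]
[0.535944   0.05095225 0.2101    ] (array([-4.38, -0.05,  4.35]), array([-4.11,  8.33, -2.73])) [-0.05  -0.284 -0.03 ]
```

```bash
python3 -m jog '[[0,0,0,-0.4,0.8,-0.4,-1],[0,0,0,-0.4,0.9,-0.4,-1],[0,0,0,-0.4,0.9,-0.3,-1],[0,0,0,-0.4,0.9,-0.3,-1],[0,0,0,-0.4,0.9,-0.3,-1]]'; python3 -m jog '[[-0.88,0,0.88,-0.2,0.7,0,-1],[-0.88,0,0.88,-0.2,0.7,0,-1],[-0.88,0,0.88,-0.2,0.7,0,-1],[-0.88,0,0.88,-0.2,0.7,0,-1],[-0.88,0,0.88,-0.2,0.7,0,-1]]'; python3 -m jog '[[0,0,0,0,0,0,-1]]'; python3 - <<'E'
from h import *
ps=-.188; N=np.array([.583,.042,.076]); h=np.array([np.cos(ps),np.sin(ps),0]); Rt=pose(ps,np.radians(45))
A=N+(.0121-.06)*h+[0,0,.0141+.12]; print(A,delta(A,Rt),(A-status.get_obs()['tool_pos']).round(3))
E
```

```text
t: 8.75
tool_pos: [0.5554, 0.1828, 0.2269]
tool_rot: [-2.745, -0.486, -1.129]
contact_force: [-0.3, 0.0, -1.6]
opening: 0.0319
grip_force: 40.0
t: 9.38
tool_pos: [0.5484, 0.0774, 0.2057]
tool_rot: [2.824, -0.277, 1.162]
contact_force: [-0.4, 0.7, -2.0]
opening: 0.0317
grip_force: 40.1
t: 9.5
tool_pos: [0.5485, 0.0783, 0.2057]
tool_rot: [2.826, -0.27, 1.162]
contact_force: [0.1, -0.6, -1.3]
opening: 0.0316
grip_force: 40.0
[0.535944   0.05095225 0.2101    ] (array([ 0.04,  0.06, -0.01]), array([-0.07,  0.97, -0.27])) [-0.013 -0.027  0.004]
```

```bash
python3 -m jog '[[0,0,0,-0.07,0.5,-0.14,-1],[0,0,0,0,0.47,-0.13,-1],[0,0,0,0,0,0,-1]]'; python3 - <<'E'
from h import *
d=snap('wrist','w3'); snap('scene','s3'); snap('top','t3')
cv2.imwrite('pics/w3c.png',cv2.imread('pics/w3.png'))
E
```

```text
t: 9.88
tool_pos: [0.537, 0.0508, 0.2128]
tool_rot: [2.824, -0.272, 1.169]
contact_force: [-0.6, -0.0, -0.4]
opening: 0.032
grip_force: 40.1
```

View pics/w3c.png

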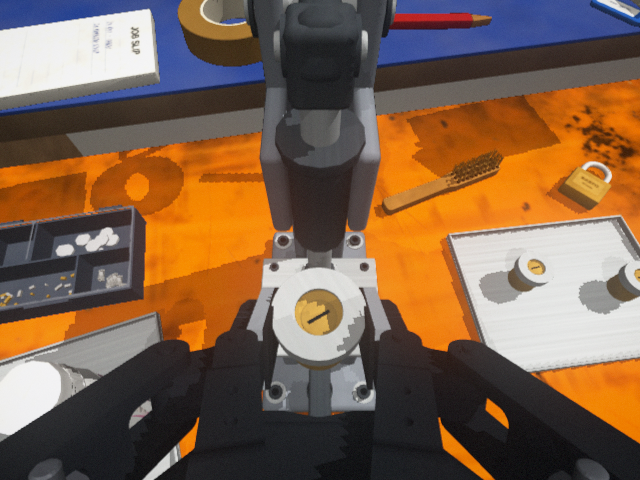

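The cylinder is held upright. The table's rear corners are at (263,259) and (377,259). The base bolts are at (275,391)/(362,391) and (282,240)/(355,240). The press is almost exactly centred ahead.

```bash
python3 - <<'E'
from h import *
d=load('w3'); print(d['cx'],d['cy'])
r=ray(d,(263,259),.076); l=ray(d,(377,259),.076); print('rear corners',r,l,np.linalg.norm(r-l))
v=l-r; print('yaw from rear edge',np.arctan2(v[0],-v[1])); 
for z in(.012,.018):
  f=(ray(d,(275,391),z)+ray(d,(362,391),z))/2; b=(ray(d,(282,240),z)+ray(d,(355,240),z))/2; v=b-f; print('mid',f,b,np.arctan2(v[1],v[0]),np.linalg.norm(v))
for ps in(-.188,-.21): print(((r+l)/2)[:2]-.045*np.array([np.cos(ps),np.sin(ps)]))
print('cap',ray(d,(319,316),.2128-.0141+.038), status.get_obs()['tool_pos'])
print(R.from_rotvec(status.get_obs()['tool_rot']).as_matrix().round(3))
E
```

```text
318.26354378632465 241.14479891480136
rear corners [0.63463075 0.07951183 0.076     ] [ 0.6160219  -0.01610747  0.076     ] 0.09741323984768445
yaw from rear edge -0.19221135743290357
mid [0.53009124 0.05153839 0.012     ] [0.67926275 0.02247117 0.012     ] -0.19244621023166972 0.1519771068881993
mid [0.52932509 0.05169014 0.018     ] [0.67594406 0.0231203  0.018     ] -0.19244621023166977 0.1493765724825544
[0.58111923 0.04011243]
[0.58131494 0.04108288]
cap [0.52525922 0.05239523 0.2367    ] [0.5372902  0.05146889 0.21301608]
[[ 0.695 -0.19   0.694]
 [-0.135 -0.982 -0.134]
 [ 0.707 -0.    -0.708]]
```

```bash
python3 - <<'E'
from h import *
ps=-.192; N=np.array([.5815,.041,.076]); h=np.array([np.cos(ps),np.sin(ps),0]); Rt=pose(ps,np.radians(45))
P=lambda x,z: N+(.0121+x)*h+[0,0,.0141+z]
print('B',P(-.055,.012),delta(P(-.055,.012),Rt)); print('C',delta(P(-.003,.012),p0=P(-.055,.012),R0=Rt))
E
```

```text
B [0.53938831 0.04918629 0.1021    ] (array([-0.01,  0.01,  0.  ]), array([-2.55,  0.06,  2.68]))
C (array([0., 0., 0.]), array([1.23, 0.  , 1.23]))
```

```bash
python3 -m jog '[[0,0,0,-0.65,0.06,0.67,-1],[0,0,0,-0.65,0,0.67,-1],[0,0,0,-0.6,0,0.67,-1],[0,0,0,-0.4,0,0.4,-1],[0,0,0,-0.25,0,0.27,-1]]'; python3 -m jog '[[0,0,0,0,0,0,-1]]';  python3 - <<'E'
from h import *
ps=-.192; N=np.array([.5815,.041,.076]); h=np.array([np.cos(ps),np.sin(ps),0]); Rt=pose(ps,np.radians(45))
P=lambda x,z: N+(.0121+x)*h+[0,0,.0141+z]
print('B',P(-.055,.012),delta(P(-.055,.012),Rt)); print('C',delta(P(-.003,.012),Rt))
E
```

```text
t: 10.65
tool_pos: [0.5392, 0.0493, 0.1011]
tool_rot: [2.825, -0.271, 1.167]
contact_force: [0.9, -0.3, -1.4]
opening: 0.0319
grip_force: 40.1
t: 10.78
tool_pos: [0.5392, 0.0491, 0.1015]
tool_rot: [2.825, -0.271, 1.167]
contact_force: [0.5, 0.6, -1.4]
opening: 0.0319
grip_force: 40.1
B [0.53938831 0.04918629 0.1021    ] (array([0.  , 0.02, 0.01]), array([ 0.02, -0.01, -0.01]))
C (array([0.  , 0.02, 0.01]), array([ 1.25, -0.  ,  1.21]))
```

```bash
python3 -m jog '[[0,0,0,0.3,0,0.3,-1],[0,0,0,0.3,0,0.3,-1],[0,0,0,0.3,0,0.3,-1],[0,0,0,0.2,0,0.2,-1],[0,0,0,0.1,0,0.1,-1]]'; python3 -m jog '[[0,0,0,-0.1,0,0.1,-1],[0,0,0,-0.1,0,0.1,-1],[0,0,0,0,0,0,-1]]';  python3 - <<'E'
from h import *
ps=-.192; N=np.array([.5815,.041,.076]); h=np.array([np.cos(ps),np.sin(ps),0]); Rt=pose(ps,np.radians(45))
P=lambda x,z: N+(.0121+x)*h+[0,0,.0141+z]
print('D',delta(P(0,0),Rt),status.get_obs()['tool_pos']-P(0,0))
E
```

```text
t: 11.4
tool_pos: [0.5904, 0.0391, 0.1035]
tool_rot: [2.823, -0.272, 1.171]
contact_force: [-0.3, -0.2, -1.4]
opening: 0.0318
grip_force: 40.1
t: 11.78
tool_pos: [0.5888, 0.0391, 0.093]
tool_rot: [2.824, -0.272, 1.167]
contact_force: [-0.4, -0.7, -0.7]
opening: 0.0317
grip_force: 40.1
D (array([0.  , 0.02, 0.  ]), array([ 0.04, -0.02,  0.18])) [-0.00460942  0.00041836  0.00287489]
```

```bash
python3 -m jog '[[0,0,0,-0.04,0,0.04,-1],[0,0,0,-0.03,0,0.03,-1],[0,0,0,0,0,0,-1]]'; python3 -m jog '[[0,0,0,0.04,0,0.04,-1],[0,0,0,0.03,0,0.03,-1],[0,0,0,0,0,0,-1]]'
```

```text
t: 12.15
tool_pos: [0.5896, 0.0391, 0.0911]
tool_rot: [2.824, -0.272, 1.169]
contact_force: [0.1, -0.2, -1.2]
opening: 0.0321
grip_force: 40.1
t: 12.52
tool_pos: [0.5923, 0.0389, 0.0909]
tool_rot: [2.824, -0.272, 1.169]
contact_force: [-4.7, 2.8, 1.7]
opening: 0.0317
grip_force: 40.7
```

```bash
python3 -m jog '[[0,0,0,-0.02,0,0.02,-1],[0,0,0,-0.02,-0.02,0.02,-1],[0,0,0,0,0,0,-1]]'; python3 -m jog '[[0,0,0,0.02,-0.02,0.02,-1],[0,0,0,0,0,0,-1]]'
```

```text
t: 12.9
tool_pos: [0.5928, 0.0393, 0.0901]
tool_rot: [2.823, -0.272, 1.17]
contact_force: [-8.2, 1.9, 4.4]
opening: 0.0317
grip_force: 41.3
t: 13.15
tool_pos: [0.5931, 0.0393, 0.0901]
tool_rot: [2.823, -0.273, 1.167]
contact_force: [-19.1, 0.7, 13.9]
opening: 0.032
grip_force: 42.9
```

```bash
python3 -m jog '[[0,0,0,-0.02,0,-0.02,-1],[0,0,0,0,0,0,0.5],[0,0,0,0,0,0,0.5],[0,0,0,0,0,0,0.5],[0,0,0,0,0,0,0.5]]'; python3 -m jog '[[0,0,0,0,0,-0.3,0.5],[0,0,0,0,0,-0.7,0.5],[0,0,0,0,0,-1,0.5],[0,0,0,0,0,-1,0.5],[0,0,0,0,0,-1,0.5]]'; python3 - <<'E'
from h import *
d=snap('wrist','w4'); 
E
```

```text
t: 13.78
tool_pos: [0.5929, 0.0396, 0.0895]
tool_rot: [2.823, -0.272, 1.17]
contact_force: [0.4, -0.4, -0.0]
opening: 0.0643
grip_force: 0.0
t: 14.4
tool_pos: [0.5085, 0.0561, 0.1752]
tool_rot: [2.824, -0.272, 1.17]
contact_force: [0.7, 0.4, -0.1]
opening: 0.064
grip_force: 0.0
```

View pics/w4.png

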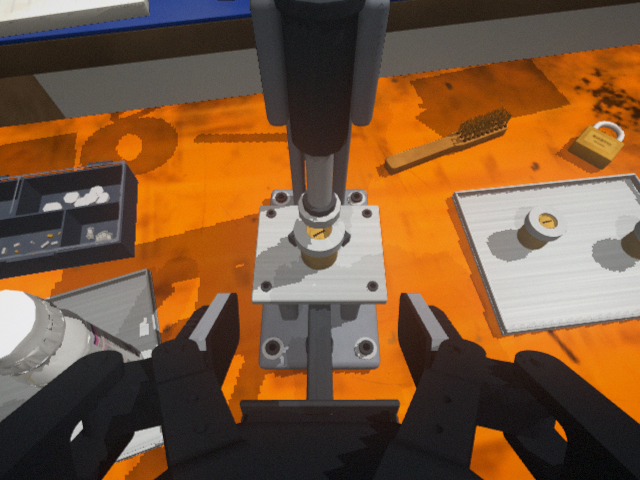

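The capped-to-be cylinder stands upright in the V-stop at (320,245), directly under the ram foot, and it has been released. Next I go to the pedal with the tool vertical and the fingers shut.

```bash
python3 -m jog '[[0,-1,0,-0.4,0,-0.4,-1],[0,-1,0,-0.4,0,-0.4,-1],[0,-1,0,-0.5,0,-0.3,-1],[0,-1,0,-0.5,0,-0.2,-1],[0,-1,0,-0.5,0,-0.1,-1]]'; python3 -m jog '[[0,-1,0,0,0,0,-1],[0,-1,0,0,0,0,-1],[0,-1,0,0,0,0,-1],[0,-1,0,0,0,0,-1],[0,0,0,0,0,0,-1]]'; python3 - <<'E'
from h import *
ps=-.192; N=np.array([.5811,.0417,0]); h=np.array([np.cos(ps),np.sin(ps),0])
for x,z in((-.139,.13),(-.139,.108),(-.150,.058)): print(N+x*h+[0,0,z],delta(N+x*h+[0,0,z],pose(ps,0)))
E
```

```text
t: 15.08
tool_pos: [0.4285, 0.0718, 0.1689]
tool_rot: [3.049, -0.293, 0.535]
contact_force: [-0.0, 0.1, -0.2]
opening: -0.0
grip_force: 0.0
t: 15.7
tool_pos: [0.4296, 0.0713, 0.1684]
tool_rot: [3.127, -0.302, 0.0]
contact_force: [0.5, 0.2, 0.3]
opening: -0.0002
grip_force: 0.0
[0.44465419 0.06822433 0.13      ] (array([ 0.  , -0.  , -0.01]), array([0.51, 0.  , 1.28]))
[0.44465419 0.06822433 0.108     ] (array([ 0.  , -0.  , -0.01]), array([0.51, 0.  , 2.01]))
[0.43385632 0.07032338 0.058     ] (array([ 0.  , -0.  , -0.01]), array([0.14, 0.  , 3.68]))
```

```bash
python3 -m jog '[[0,0,0,0.25,0,0.6,-1],[0,0,0,0.25,0,0.6,-1],[0,0,0,0,0,0.5,-1],[0,0,0,0,0,0.3,-1],[0,0,0,-0.05,0,0.2,-1]]'; python3 -m jog '[[0,0,0,-0.07,0,0.3,-1],[0,0,0,-0.07,0,0.3,-1],[0,0,0,-0.05,0,0.25,-1]]'
```

```text
t: 16.32
tool_pos: [0.4421, 0.0691, 0.1034]
tool_rot: [-3.127, 0.301, -0.001]
contact_force: [-1.8, -0.3, 7.1]
opening: -0.0004
grip_force: 2.9
t: 16.7
tool_pos: [0.4365, 0.0703, 0.0784]
tool_rot: [-3.127, 0.301, -0.001]
contact_force: [-4.8, 0.6, 7.9]
opening: 0.0
grip_force: 3.8
```

```bash
python3 -m jog '[[0,0,0,-0.03,0,0.15,-1],[0,0,0,-0.03,0,0.15,-1],[0,0,0,-0.02,0,0.13,-1],[0,0,0,0,0,0.1,-1],[0,0,0,0,0,0,-1]]'; python3 -m jog '[[0,0,0,0,0,0.07,-1],[0,0,0,0,0,0.05,-1],[0,0,0,0,0,0,-1]]'
```

```text
t: 17.32
tool_pos: [0.4341, 0.0708, 0.0633]
tool_rot: [-3.127, 0.301, 0.001]
contact_force: [-6.7, -0.2, 13.1]
opening: 0.0001
grip_force: 6.2
t: 17.7
tool_pos: [0.4337, 0.0709, 0.0597]
tool_rot: [-3.127, 0.301, 0.003]
contact_force: [-8.9, 1.5, 14.8]
opening: 0.0
grip_force: 7.1
```

```bash
python3 -m jog '[[0,0,0,-0.02,0,0.05,-1],[0,0,0,0,0,0.05,-1],[0,0,0,0,0,0,-1]]'; python3 -m jog '[[0,0,0,0,0,0.06,-1],[0,0,0,0,0,0,-1]]'
```

```text
t: 18.08
tool_pos: [0.4335, 0.0709, 0.0574]
tool_rot: [3.127, -0.301, -0.002]
contact_force: [-10.3, 0.4, 18.1]
opening: -0.0001
grip_force: 8.9
t: 18.32
tool_pos: [0.4335, 0.071, 0.0569]
tool_rot: [3.127, -0.3, -0.004]
contact_force: [-16.1, 0.7, 27.1]
opening: -0.0002
grip_force: 13.7
```

```bash
python3 -m jog '[[0,0,0,-0.02,0,0.05,-1],[0,0,0,0,0,0,-1],[0,0,0,0,0,0,-1]]'; python3 -c "
from h import *
snap('scene','s5');snap('wrist','w5')"; python3 -m jog '[[0,0,0,0.02,0,-0.2,-1],[0,0,0,0.03,0,-0.3,-1],[0,0,0,0.06,0,-0.4,-1],[0,0,0,0.1,0,-0.5,-1],[0,0,0,0.1,0,-0.6,-1]]'; python3 -m jog '[[0,0,0,0,0,-0.6,-1],[0,0,0,0,0,-0.7,-1],[0,0,0,0,0,-0.5,-1],[0,0,0,0,0,0,0.5]]'; python3 - <<'E'
from h import *
d=snap('scene','s6');d=snap('wrist','w6')
a,b=[cv2.resize(cv2.imread(f'pics/{f}.png')[190:300,220:320],None,fx=4,fy=4,interpolation=cv2.INTER_CUBIC) for f in('s5','s6')]
cv2.imwrite('pics/c6.png',np.hstack([a,b]))
E
```

```text
t: 18.7
tool_pos: [0.4335, 0.071, 0.0567]
tool_rot: [3.127, -0.3, -0.003]
contact_force: [-18.8, -0.4, 34.3]
opening: 0.0004
grip_force: 17.1
t: 19.42
tool_pos: [0.4433, 0.0689, 0.1133]
tool_rot: [-3.127, 0.301, -0.005]
contact_force: [1.2, 0.5, 0.2]
opening: -0.0002
grip_force: 0.0
t: 19.92
tool_pos: [0.4425, 0.069, 0.1665]
tool_rot: [-3.127, 0.301, -0.003]
contact_force: [0.5, 0.0, -0.9]
opening: 0.0171
grip_force: 0.0
```

View pics/c6.png

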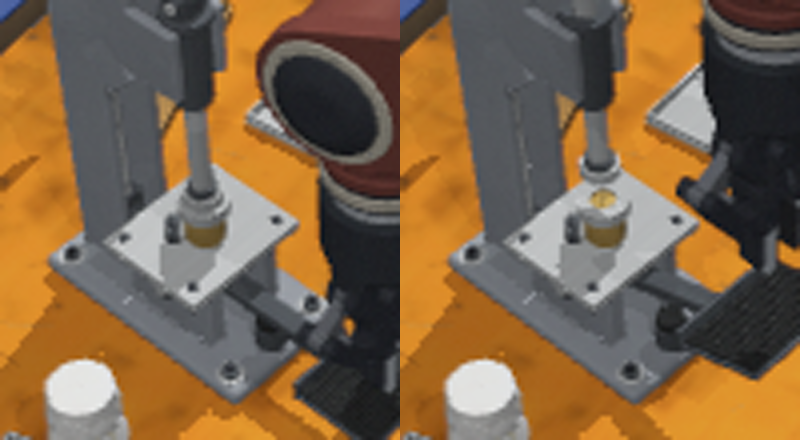

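The left half (pedal down) shows the ram driving the cap home. The right half shows the ram back up, the cap flush, the pedal up and the cylinder still in the stop. Now I regrip.

```bash
python3 -m jog '[[0,1,0,0.2,0,0,0.5],[0,1,0,0.2,0,0,0.5],[0,1,0,0.2,0,0,0.5],[0,1,0,0.2,0,0,0.5],[0,1,0,0.2,0,0,0.5]]'; python3 -m jog '[[0,1,0,0.2,0,0,0.5],[0,1,0,0.2,0,0.1,0.5],[0,1,0,0.2,0,0.1,0.5],[0,1,0,0.1,0,0.1,0.5],[0,0,0,0,0,0,0.5]]'; python3 - <<'E'
from h import *
print(delta([.5928,.0395,.0893],pose(-.192,np.radians(45))))
E
```

```text
t: 20.65
tool_pos: [0.4702, 0.0633, 0.169]
tool_rot: [3.013, -0.29, 0.668]
contact_force: [-0.8, -0.3, -0.2]
opening: 0.0643
grip_force: 0.0
t: 21.28
tool_pos: [0.4915, 0.0591, 0.1706]
tool_rot: [2.826, -0.271, 1.161]
contact_force: [-0.4, -0.1, -0.3]
opening: 0.0637
grip_force: 0.0
(array([0.01, 0.06, 0.01]), array([ 0.54, -0.01,  4.34]))
```

```bash
python3 -m jog '[[0,0.06,0,0.3,0,0.7,0.5],[0,0,0,0.24,0,0.9,0.5],[0,0,0,0,0,0.9,0.5],[0,0,0,0,0,0.9,0.5],[0,0,0,0,0,0.6,0.5]]'; python3 -m jog '[[0,0,0,0,0,0.3,0.5],[0,0,0,0,0,0,0.5]]'; python3 - <<'E'
from h import *
print(delta([.5928,.0395,.0893],pose(-.192,np.radians(45))))
E
```

```text
t: 21.9
tool_pos: [0.5888, 0.04, 0.0995]
tool_rot: [2.821, -0.273, 1.172]
contact_force: [-0.6, -0.2, -1.4]
opening: 0.064
grip_force: 0.0
t: 22.15
tool_pos: [0.5946, 0.0391, 0.0942]
tool_rot: [2.821, -0.272, 1.174]
contact_force: [-0.1, 0.9, -0.2]
opening: 0.0639
grip_force: 0.0
(array([ 0.01, -0.04, -0.  ]), array([-0.16, -0.  ,  0.07]))
```

```bash
python3 -m jog '[[0,-0.04,0,-0.16,0,0.07,0.5],[0,0,0,0,0,0,-1],[0,0,0,0,0,0,-1],[0,0,0,0,0,0,-1],[0,0,0,0,0,0,-1]]' 40; python3 -m jog '[[0,0,0,0.04,0,-0.04,-1],[0,0,0,0.15,0,-0.15,-1],[0,0,0,0.05,0,-0.05,-1],[0,0,0,0,0,0,-1]]'
```

```text
t: 22.78
tool_pos: [0.5925, 0.0396, 0.0904]
tool_rot: [2.822, -0.272, 1.172]
contact_force: [-5.5, -0.0, 4.0]
opening: 0.0316
grip_force: 38.9
t: 23.28
tool_pos: [0.593, 0.0397, 0.1007]
tool_rot: [2.822, -0.272, 1.173]
contact_force: [-0.4, -0.4, -2.0]
opening: 0.0317
grip_force: 39.7
```

```bash
python3 -m jog '[[0,0,0,-0.4,0,-0.4,-1],[0,0,0,-0.6,0,-0.6,-1],[0,0,0,-0.6,0,-0.6,-1],[0,0,0,-0.2,0,-0.6,-1],[0,0,0,0.4,0,-0.6,-1]]'; python3 -m jog '[[-0.83,0,0.83,0.6,0.3,-0.6,-1],[-0.83,0,0.83,0.6,0.6,-0.6,-1],[-0.83,0,0.83,0,0.8,0,-1],[0,0,0,0,0,0,-1]]'; python3 - <<'E'
from h import *
ps=-.5; h=np.array([np.cos(ps),np.sin(ps),0]); T=np.array([.5367,-.205,.0025]); Rt=pose(ps,np.radians(45))
for z in (.1,.01): p=T+.0121*h+[0,0,.0141+z]; print(p,delta(p,Rt),(p-status.get_obs()['tool_pos']).round(3))
E
```

```text
t: 23.9
tool_pos: [0.5036, 0.0569, 0.1279]
tool_rot: [2.824, -0.271, 1.168]
contact_force: [0.6, -0.5, -0.5]
opening: 0.032
grip_force: 42.1
t: 24.4
tool_pos: [0.489, 0.0087, 0.1807]
tool_rot: [2.654, -0.676, 1.103]
contact_force: [0.1, -0.1, -2.0]
opening: 0.0317
grip_force: 42.2
[ 0.54731875 -0.21080105  0.1166    ] (array([-0.02, -0.02,  0.  ]), array([2.16, 5.5 , 5.19])) [ 0.058 -0.22  -0.064]
[ 0.54731875 -0.21080105  0.0266    ] (array([-0.02, -0.02,  0.  ]), array([0.04, 5.5 , 7.31])) [ 0.058 -0.22  -0.154]
```

```bash
python3 -m jog '[[0,0,0,0.36,0.92,0.86,-1],[0,0,0,0.36,0.92,0.86,-1],[0,0,0,0.36,0.92,0.86,-1],[0,0,0,0.36,0.92,0.87,-1],[0,0,0,0.36,0.92,0.87,-1]]'; python3 -m jog '[[0,0,0,0.36,0.9,0.87,-1],[0,0,0,0,0,0,-1]]'; python3 - <<'E'
from h import *
d=snap('wrist','w7'); print(status.get_obs()['tool_pos'])
E
```

```text
t: 25.02
tool_pos: [0.5369, -0.176, 0.1263]
tool_rot: [2.654, -0.676, 1.102]
contact_force: [0.2, 0.6, -0.9]
opening: 0.0316
grip_force: 42.3
t: 25.28
tool_pos: [0.5462, -0.2129, 0.1146]
tool_rot: [2.654, -0.681, 1.098]
contact_force: [0.2, 0.8, -0.7]
opening: 0.0318
grip_force: 42.1
[ 0.54623612 -0.2117463   0.11491999]
```

View pics/w7.png

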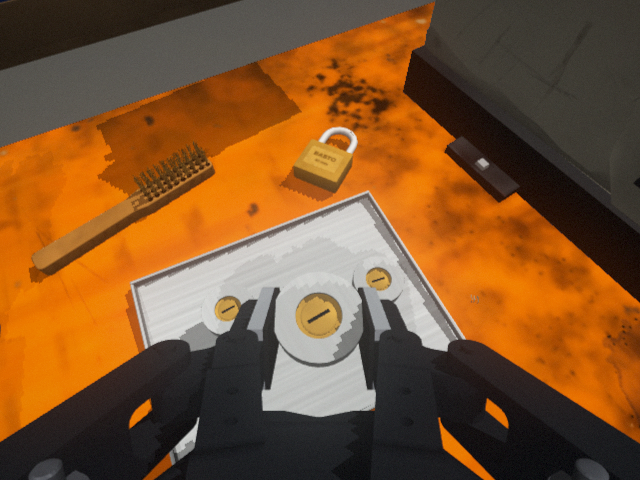

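The cylinder is held with its cap flush. finished_1 is at (228,308), finished_2 at (378,280), and the spot between and in front of them is free.

```bash
python3 - <<'E'
from h import *
d=load('w7'); print(ray(d,(228,308),.035),ray(d,(378,280),.035),'tray corners',ray(d,(132,284),.01),ray(d,(368,194),.01))
ps=-.5; h=np.array([np.cos(ps),np.sin(ps),0]); T=np.array([.5367,-.205,.0025]); Rt=pose(ps,np.radians(45))
for z in (.01,.0): p=T+.0121*h+[0,0,.0141+z]; print(p,delta(p,Rt))
E
```

```text
[ 0.59737643 -0.17579443  0.035     ] [ 0.56752552 -0.27034948  0.035     ] tray corners [ 0.65888717 -0.11978035  0.01      ] [ 0.64435898 -0.31482635  0.01      ]
[ 0.54731875 -0.21080105  0.0266    ] (array([ 0.  ,  0.01, -0.01]), array([-2.07, -0.04,  2.09]))
[ 0.54731875 -0.21080105  0.0166    ] (array([ 0.  ,  0.01, -0.01]), array([-2.3 , -0.04,  2.33]))
```

```bash
python3 -m jog '[[0,0,0,-0.5,-0.04,0.5,-1],[0,0,0,-0.6,0,0.6,-1],[0,0,0,-0.6,0,0.6,-1],[0,0,0,-0.35,0,0.35,-1],[0,0,0,0,0,0,-1]]'; python3 -m jog '[[0,0,0,-0.1,0,0.1,-1],[0,0,0,-0.06,0,0.06,-1],[0,0,0,0,0,0,-1]]'
```

```text
t: 25.95
tool_pos: [0.5465, -0.2082, 0.0276]
tool_rot: [2.657, -0.675, 1.098]
contact_force: [-0.3, 0.3, -1.4]
opening: 0.032
grip_force: 42.2
t: 26.32
tool_pos: [0.5478, -0.21, 0.023]
tool_rot: [2.653, -0.677, 1.103]
contact_force: [1.1, -0.1, -1.9]
opening: 0.0316
grip_force: 42.2
```

```bash
python3 -m jog '[[0,0,0,-0.07,0,0.07,-1],[0,0,0,0,0,0,-1]]'; python3 -m jog '[[0,0,0,-0.04,0,0.04,-1],[0,0,0,0,0,0,-1]]';python3 -m jog '[[0,0,0,-0.03,0,0.03,-1],[0,0,0,0,0,0,-1]]'
```

```text
t: 26.58
tool_pos: [0.5474, -0.21, 0.0195]
tool_rot: [2.654, -0.677, 1.102]
contact_force: [0.3, -0.5, -1.5]
opening: 0.0318
grip_force: 42.2
t: 26.82
tool_pos: [0.5474, -0.21, 0.0177]
tool_rot: [2.654, -0.677, 1.102]
contact_force: [-0.5, -0.6, -1.2]
opening: 0.0317
grip_force: 42.2
t: 27.08
tool_pos: [0.548, -0.2102, 0.0174]
tool_rot: [2.653, -0.677, 1.104]
contact_force: [-1.6, 1.7, 3.4]
opening: 0.0315
grip_force: 42.9
```

Contact with the tray floor (~5 N). I'll release, back off along the tool axis and check.

```bash
python3 -m jog '[[0,0,0,0,0,0,0.05],[0,0,0,0,0,0,0.05],[0,0,0,0,0,0,0.05],[0,0,0,0,0,0,0.05],[0,0,0,0,0,-0.2,0.05]]'; python3 -m jog '[[0,0,0,0,0,-0.5,0.05],[0,0,0,0,0,-0.8,0.05],[0,0,0,0.3,0,-1,0.05],[0,0,0,0.5,0,-1,0.05],[0,0,0,0.5,0,-1,0.05]]'; python3 -m jog '[[0,0,0,0.3,0,-0.7,0.05],[0,0,0,0,0,0,0.05],[0,0,0,0,0,0,0.05]]'; python3 - <<'E'
from h import *
d=snap('wrist','w8'); s=snap('scene','s8')
a=cv2.resize(cv2.imread('pics/w8.png'),(480,360)); b=cv2.resize(cv2.imread('pics/s8.png')[150:390,170:370],(300,360)); cv2.imwrite('pics/c8.png',np.hstack([a,b]))
E
```

```text
t: 27.7
tool_pos: [0.5436, -0.2079, 0.0207]
tool_rot: [2.654, -0.677, 1.101]
contact_force: [0.7, -0.8, -0.8]
opening: 0.0448
grip_force: 0.0
t: 28.32
tool_pos: [0.4871, -0.177, 0.1405]
tool_rot: [2.654, -0.677, 1.102]
contact_force: [-0.2, -0.9, -0.3]
opening: 0.0449
grip_force: 0.0
t: 28.7
tool_pos: [0.4799, -0.1731, 0.1596]
tool_rot: [2.655, -0.677, 1.1]
contact_force: [-0.5, -0.0, 0.6]
opening: 0.0446
grip_force: 0.0
```

View pics/c8.png

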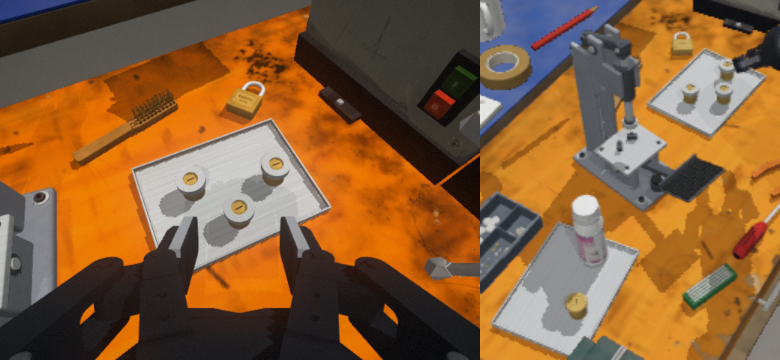

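All three capped cylinders stand upright in the done tray, at (190,180), (237,210) and (275,165) in the crop. The bare cylinder and the bottle have not moved, and the pedal is up.

```bash
python3 -c "
from station import finish_job
print(finish_job())"
```

```text
the job is handed in; nothing more can be done
None
```

The cap was pressed home with the pedal down on its stop (it then sprang back up), the capped cylinder stands upright in the done tray with the two finished ones, the bare cylinder and bottle look unmoved in the last picture, and I handed the job in at about 29 s.

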